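# Index the cell stage one turn and trigger the weld

### The job

With the fingertips or the outside of the fingers, push the hand wheel round by its orange handle through exactly one turn, clockwise seen from above, so that the handle is back over the red mark and the next cell is under the electrodes, never taking the handle between the fingers. Then press the green trigger button on the weld controller fully down and let it go. Do not press the button before the turn is complete, and leave the other things on the bench where they are.

Things in the scene. Friction and masses are not known exactly. Their poses are not given: they have to be found in the camera images.
- wheel (a joint): turn of the hand wheel, rad: 0 at the start with the handle over the red mark; grows as the wheel is pushed clockwise seen from above; 6.283 is one full turn. The axis is vertical. Steady friction of about 0.16 N m (about 3 N at the handle); it stays where it is left, does not coast noticeably, and can be pushed back. Stops only at -1.2 and 8.2
- hub (a point): centre of the hub's top face, on the wheel's vertical axis, 90 mm above the table. Dark wheel, 128 mm over its rim (ring of 58 mm mean radius, 12 mm thick, its top 86 mm above the table), with three steel spokes; it stands 6 mm clear over a round white dial plate of 184 mm diameter whose top is 60 mm above the table
- handle (a point): middle of the upright orange spoke handle, a round grip of 28 mm diameter fixed on the wheel's rim, 58 mm from the wheel's axis. The grip runs from 94 to 140 mm above the table; this point is 118 mm above the table and goes round with the wheel. Nothing stands in the handle's way
- zero_mark (a point): middle of the red mark (24 mm long, 10 mm wide) near the edge of the white dial, 80 mm from the wheel's axis, 61 mm above the table; does not move. The handle stands in line with it at the start, anywhere round the circle. Black ticks every 15 degrees
- stage: the fixed indexing stage; origin on the table, straight below the wheel's axis; x axis from the wheel to the cell carriage and weld head (fixed, up to 154 mm high, 135 to 240 mm from the wheel's axis). The carriage with six blue cells (tops 101 mm high) is driven by the wheel, 20 mm sideways a turn, which brings the next cell under the copper electrodes
- controller: the fixed light grey weld controller box, 110 x 130 mm and 60 mm high (x, y, z), origin at the centre of its underside; a dark display and a black knob, 14 mm high, on the half of its top farther from the robot (+x); the green trigger button on the nearer half
- trigger (a joint): travel of the green trigger button, m: 0 up, 0.006 fully down; springs back by itself; about 5 N presses it fully
- trigger_top (a point): centre of the green button's top face, 30 mm in diameter, facing up, at rest 82 mm above the table; moves down with it
- cell_a: bystander: a loose blue round cell standing upright, 19 mm diameter, 65 mm high, origin at the centre of its underside
- cell_b: bystander: a second such standing cell
- holder: bystander: small black two-hole cell holder, 45 x 24 x 12 mm, lying flat
- jar: bystander: clear plastic jar with a white cap, 48 mm diameter, 55 mm high
- tape: bystander: yellow roll of tape lying flat, 84 mm diameter, 20 mm high
- screwdriver: bystander: red-handled screwdriver lying flat
- carton: bystander: small cardboard box, 70 x 100 x 45 mm
Things that resemble listed ones, but are neither listed nor needed, are in the scene too. Several things look just like the controller: the one meant starts nearest to the robot's base.

How it is judged:
By the outcome, as a careful person would: the job done as asked, in the order asked, and still so for the second after the job is handed in, with the robot touching nothing.
It also fails if it takes over 67 s, if anything falls off the work surface, if the arm or the gripper's body presses on something with over 40 N, if the wrist force passes 120 N, or if a joint passes its speed limit or range.

### The arm

A 6-joint arm with a two-finger parallel gripper is mounted at the origin on the work surface. World frame = base frame: x ahead of the robot, y to its left, z up, the work surface at z = 0. Lengths are in m, angles in rad, forces in N, time in s.
With the tool pointing down it reaches from about 0.275 to 0.825 m from the base axis. Payload 5.2 kg.
Tool frame: the origin (TCP) lies on the centre line of the jaws, within the pads' length; the fingertips stand 17 mm ahead of it and the grasp point (between the pads) lies 2 mm behind it (ctrl.tcp_to_tips is the z of the fingertips in the tool frame, in m); z points along the fingers, x is the direction in which the jaws open and shut, and the axes are right-handed (so a half turn about z gives the same grasp; the last joint's range is limited). The gripper opens to 93 mm and grips with 3 to 60 N. Pads are 15 mm wide; open, the fingers measure 128 mm over their backs; the gripper's body (75 mm by 188 mm) begins 65 mm behind the grasp point.
Start: joints at [-1.351, 0.259, 1.535, -0, 1.348, -0.203], TCP at [0.226, -0.502, 0.236] pointing down, gripper open.
Joint ranges: [-3.14, 3.14], [-0.91, 2.08], [0.19, 2.58], [-1.22, 4.36], [0.22, 2.71], [-3.12, 3.12]. Speed limits (rad/s): [2.57, 2.57, 3.14, 3.14, 3.14, 3.14].

### API

Orientations are given as a unit quaternion [w, x, y, z].
In Python, from bench import ctrl, optics, job_done gives the robot as it stands. The module is installed in compiled form; this text tells all that it offers.
- The arm moves only by the shell command python3 -m inch 'ROWS' [FORCE]. ROWS is a JSON object of lists of equal length, an entry for each row: "travel": the shift along the tool's x, y, z in units of 50 mm (1.0 is 50 mm), a list of three; "twist": the turn, a rotation vector about the tool's x, y, z in units of 6 degrees (1.0 is 6 degrees), a list of three; "claw": the opening, from 0 (shut) to 1 (fully open). In form: {"travel": [[tx, ty, tz], ...], "twist": [[rx, ry, rz], ...], "claw": [claw, ...]}. A call has 1 to 20 rows; each row shifts and turns the commanded pose from where the row before left it, along the tool's axes as they then stand; what a row does not reach is not made up. A row lasts 1/10 s, in which the tool goes at most 50 mm and 8.59 degrees, less where a joint would pass 70% of its speed; a pose out of reach is approached as far as the arm can. A call is refused whole if a number of a shift passes 1 or a number of a turn 1, either way. A call with a gripper value outside its range is refused whole. The fingers move at their own pace and stop on an object; FORCE is the grip in N (left out, the last holds). Time passes only in rows, so rows that do not move let the fingers close. It gives the time, the measured TCP pose, the force and the opening at its end, in the units of the state.
- ctrl.observe(): the state, without advancing time (a new reading comes with each control period).
- optics.camera(name): name is "scene" or "top" or "wrist"; returns a dict with "image" (480x640x3 uint8, red, green, blue), "intrinsics" (3x3 intrinsics, pixels), "k1" (the pictures are not rectified: a ray, as slopes to the right and down, at radius r is drawn at 1 + k1 r^2 times it, then the intrinsics apply), "extrinsics" (4x4, takes a point from camera to world coordinates); the wrist camera has in their place "hand_eye" (4x4, takes a point from camera to tool coordinates, whose origin is the TCP and whose axes are the tool frame's). Camera axes: x right, y down, z forward; pixel columns grow to the right and rows downward; lengths in m; the calibration is good to about 2 mm. A picture is of the moment at which its call begins: read the wrist's pose just before it. There is no depth.
- job_done(): hands the job in, once; it reports no verdict.
The state is a dict: "t": time; "q": joint angles; "dq": joint speeds; "effort": joint torques, N m; "position": TCP position; "orientation": TCP orientation; "ft_force": force on the tool from outside, world axes, zero at the start; "wrist_torque": the same for the moment, N m; "finger_gap": opening from 0.0 (shut) to 1.0 (fully open).
Only numpy, scipy, OpenCV 4.12 (cv2) and the standard library are available. Lean on these libraries where they do the work, as an engineer would, in place of code of your own. Each camera call takes 0.05 s, during which the arm holds its last target.

## Working session

There is one attempt and no reset: what is moved stays moved. The work goes in short steps, Python scripts to look and compute and a shell command to move; the robot and the scene stay as the last step left them, time stands still between calls to the robot, and variables do not carry over. Pictures are saved under pics/ and viewed, and the job is handed in when it is done.

```bash
mkdir -p pics; cat > h.py <<'E'
import numpy as np, cv2
from bench import ctrl, optics
from scipy.spatial.transform import Rotation as R
def snap(name,fn):
    s=ctrl.observe(); c=optics.camera(name)
    cv2.imwrite('pics/'+fn,c['image'][:,:,::-1])
    if name=='wrist':
        T=np.eye(4);q=s['orientation'];T[:3,:3]=R.from_quat([q[1],q[2],q[3],q[0]]).as_matrix();T[:3,3]=s['position']
        E=T@c['hand_eye']
    else: E=np.array(c['extrinsics'])
    np.savez('pics/'+fn+'.npz',K=c['intrinsics'],k1=c['k1'],E=E)
def pt(fn,u,v,z):
    d=np.load('pics/'+fn+'.npz');K=d['K'];k=float(d['k1']);E=d['E']
    p=cv2.undistortPoints(np.array([[[u,v]]],float),K,np.array([k,0,0,0,0.])).ravel()
    r=E[:3,:3]@[p[0],p[1],1];o=E[:3,3]
    return o+r*(z-o[2])/r[2]
def px(fn,P):
    d=np.load('pics/'+fn+'.npz');E=np.linalg.inv(d['E'])
    return cv2.projectPoints(np.array([P],float),cv2.Rodrigues(E[:3,:3])[0],E[:3,3],d['K'],np.array([float(d['k1']),0,0,0,0.]))[0].ravel()
def crop(fn,x,y,w,h,s,out):
    im=cv2.imread('pics/'+fn)[y:y+h,x:x+w]; cv2.imwrite('pics/'+out,cv2.resize(im,None,fx=s,fy=s,interpolation=cv2.INTER_CUBIC))
E
python3 -c "
from h import *
snap('top','top0.png');snap('scene','sc0.png');s=ctrl.observe()
print(s, ctrl.tcp_to_tips)
for n in ('top0','sc0'): d=np.load('pics/'+n+'.png.npz');print(d['E'][:3,3],d['k1'])
"
```

```text
{'t': 0.1, 'q': array([-1.35077134e+00,  2.59282127e-01,  1.53595779e+00, -3.30053821e-06,
        1.34801565e+00, -2.02789634e-01]), 'dq': array([ 0.00058412, -0.0012485 , -0.0027439 ,  0.0010472 , -0.00164243,
        0.00177868]), 'effort': array([ 2.11947794e-03, -4.38211477e+01, -2.84641653e+01,  7.21433619e-02,
        3.61988973e-02, -4.06439972e-05]), 'position': array([ 0.22560308, -0.50109211,  0.23490073]), 'orientation': array([-5.81693432e-04,  8.39740594e-01, -5.42987148e-01, -5.94102122e-04]), 'ft_force': array([-0.67087994, -0.4016048 ,  0.16593574]), 'wrist_torque': array([-0.03077141, -0.05355245, -0.00523019]), 'finger_gap': 1.0012116217842233} 0.017
[ 0.40139046 -0.00389242  1.42040073] 0.014988283577363917
[1.36248909 0.43701435 0.66651759] 0.01573720398277061
```

View pics/top0.png

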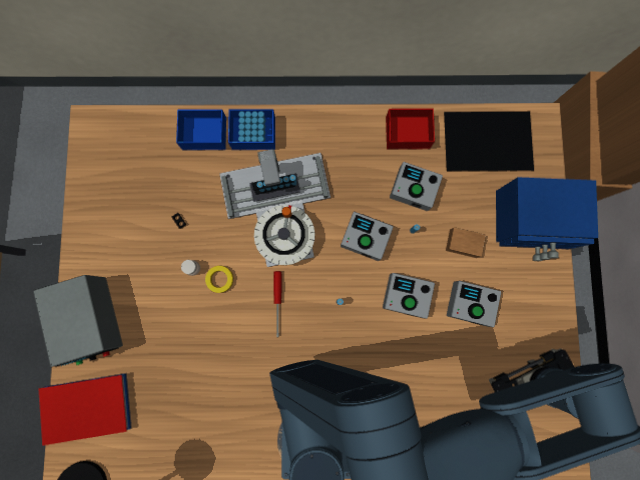

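View pics/sc0.png

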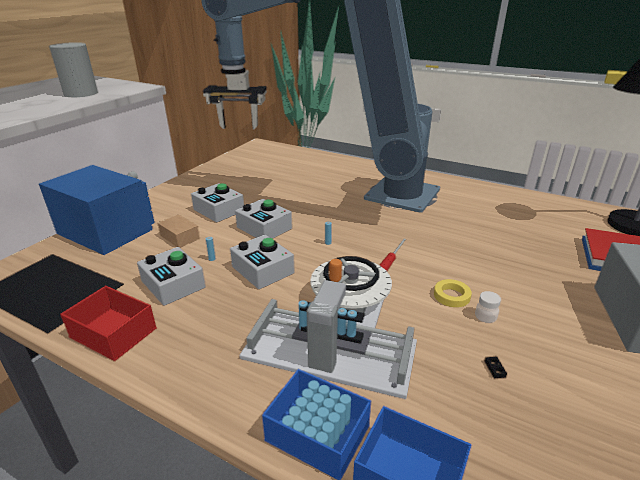

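```bash
python3 -c "
from h import *
crop('top0.png',210,140,130,140,5.5,'c1.png');crop('top0.png',330,150,190,190,4,'c2.png')
for n,u,v,z in [('hub',284,234,.09),('handle',287,211,.14),('c1',366,241,.082),('c2',410,303,.082),('c3',467,304,.082),('c4',416,189,.082),('base',0,0,0)]: print(n,pt('top0.png',u,v,z), np.linalg.norm(pt('top0.png',u,v,z)[:2]))
print(px('top0.png',[0,0,0]))
"
```

```text
hub [0.60241235 0.09184747 0.09      ] 0.6093739370621984
handle [0.66141003 0.08005946 0.14      ] 0.6662377500582035
c1 [ 0.58173727 -0.15089264  0.082     ] 0.6009882181946358
c2 [ 0.39923857 -0.27548755  0.082     ] 0.4850616723839355
c3 [ 0.39591997 -0.44080805  0.082     ] 0.5925068403756639
c4 [ 0.73916127 -0.30422961  0.082     ] 0.7993216075735914
base [1.41219069 1.0535167  0.        ] 1.7618683225848981
[315.83904889 439.45918815]
```

View pics/c1.png

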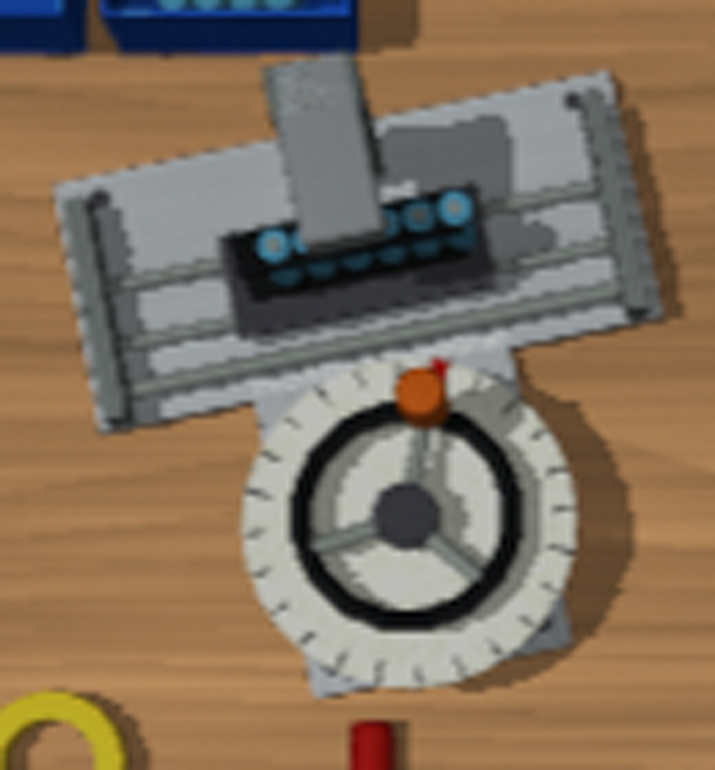

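View pics/c2.png

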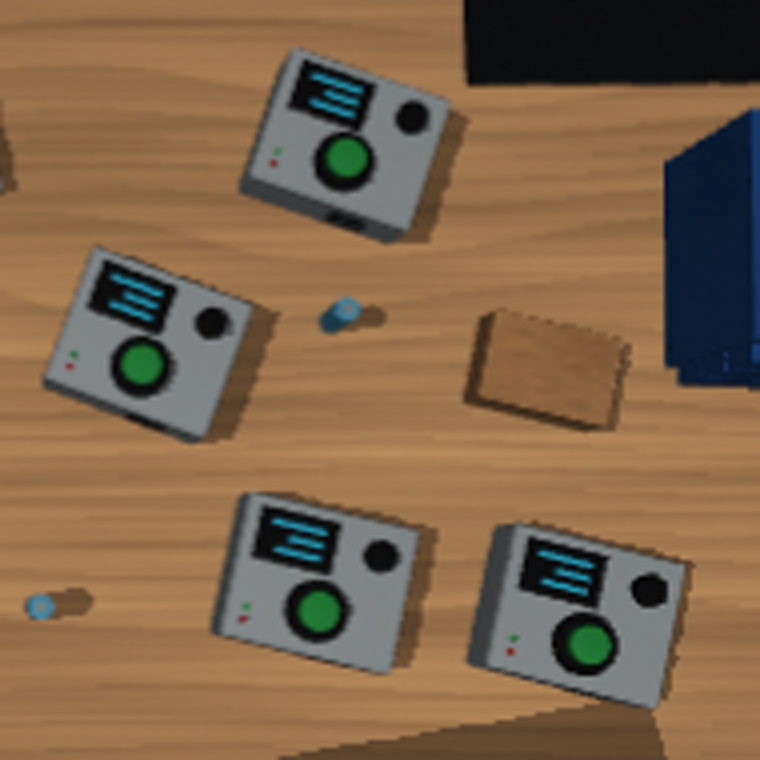

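```bash
python3 -m inch '{"travel":[[-0.39,-0.58,-0.1],[-0.39,-0.58,-0.1],[-0.39,-0.58,-0.1],[-0.39,-0.58,-0.1],[-0.39,-0.58,-0.1],[-0.39,-0.58,-0.1],[-0.39,-0.58,-0.1],[-0.39,-0.58,-0.1],[-0.39,-0.58,-0.1],[-0.39,-0.58,-0.1],[-0.39,-0.58,-0.1],[-0.39,-0.58,-0.1],[-0.39,-0.58,-0.1],[-0.39,-0.58,-0.1],[-0.39,-0.58,-0.1],[-0.39,-0.58,-0.1],[-0.39,-0.58,0],[-0.39,-0.58,0],[-0.39,-0.58,0],[0,0,0]],"twist":[[0,0,0],[0,0,0],[0,0,0],[0,0,0],[0,0,0],[0,0,0],[0,0,0],[0,0,0],[0,0,0],[0,0,0],[0,0,0],[0,0,0],[0,0,0],[0,0,0],[0,0,0],[0,0,0],[0,0,0],[0,0,0],[0,0,0],[0,0,0]],"claw":[0,0,0,0,0,0,0,0,0,0,0,0,0,0,0,0,0,0,0,0]}' 20; python3 -c "
from h import *
snap('wrist','w0.png')
s=ctrl.observe();print(s['q'],s['position'],np.load('pics/w0.png.npz')['E'].round(3))"
```

```text
t: 2.1
position: [0.5772, 0.0658, 0.3145]
orientation: [-0.0, 0.841, -0.541, -0.001]
ft_force: [-0.7, -0.7, 0.4]
finger_gap: 0.004
[-8.17295898e-02  2.76033110e-01  1.32115544e+00  5.12778873e-05
  1.54616406e+00  1.06316265e+00] [0.57634033 0.06397986 0.31459519] [[ 0.414 -0.883 -0.223  0.639]
 [-0.91  -0.401 -0.1    0.093]
 [-0.001  0.245 -0.97   0.463]
 [ 0.     0.     0.     1.   ]]
```

View pics/w0.png

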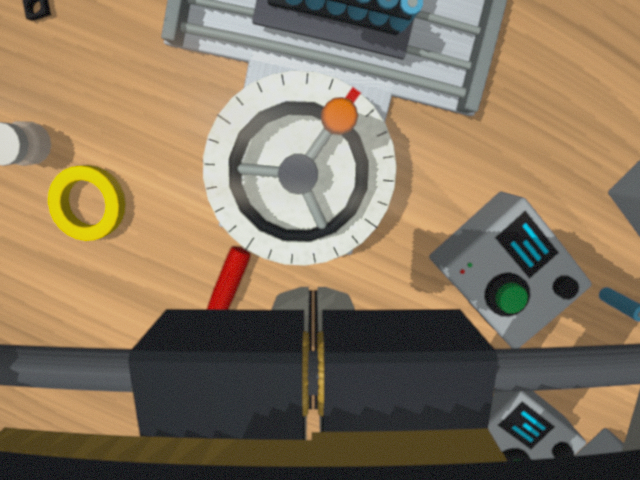

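```bash
python3 -c "
from h import *
crop('w0.png',195,60,210,210,3.6,'c3.png')"
```

```text
(no output)
```

View pics/c3.png

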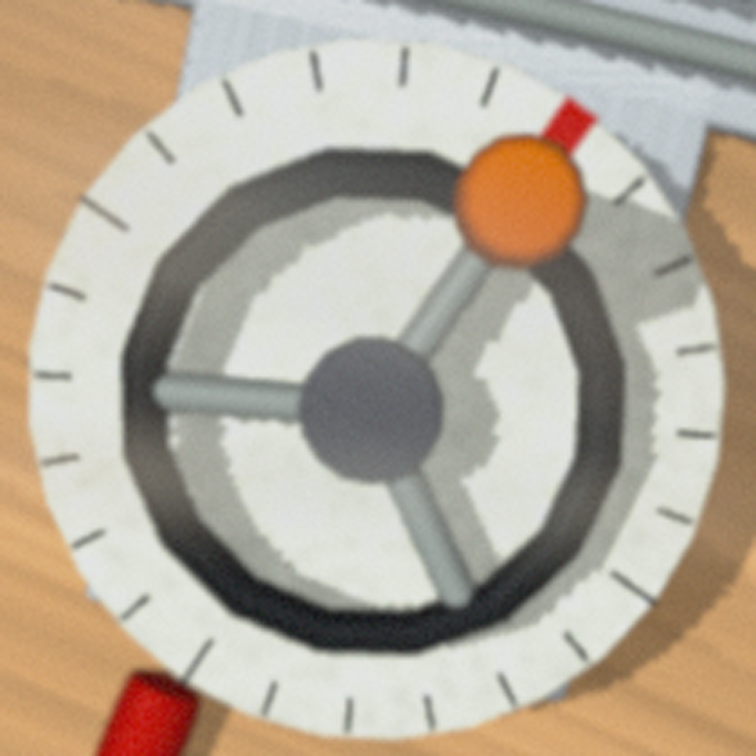

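```bash
python3 -c "
from h import *
f='w0.png'
g=lambda x,y,z:pt(f,195+x/3.6,60+y/3.6,z)
hub=g(371,409,.09);han=g(521,197,.14);red=g(581,110,.061);dial=g(376,389,.06)
print(hub,han,red,dial)
for c in (hub,dial):
  for p in (han,red):
    d=(p-c)[:2];print(np.hypot(*d),np.degrees(np.arctan2(d[1],d[0])))
"
```

```text
[0.60899329 0.09352549 0.09      ] [0.66530517 0.08307757 0.14      ] [0.69751918 0.0760661  0.061     ] [0.6118604  0.09452519 0.06      ]
0.05727291931253615 -10.510949995221159
0.09023116569773061 -11.156891891656542
0.05465703700827727 -12.089802540537347
0.08762513402282493 -12.16101677178217
```

```bash
python3 -m inch '{"travel":[[0,0,0],[0,0,0],[0,0,0],[0,0,0],[0,0,0],[0,0,0],[0,0,0],[0,0,0],[0,0,0],[0,0,0],[0,0,0],[0,0,0],[0,0,0],[0,0,0],[0,0,0],[0,0,0],[0,0,0],[0,0,0],[0,0,0],[0,0,0]],"twist":[[0,0,-1],[0,0,-1],[0,0,-1],[0,0,-1],[0,0,-1],[0,0,-1],[0,0,-1],[0,0,-1],[0,0,-1],[0,0,-1],[0,0,-1],[0,0,-1],[0,0,-1],[0,0,-1],[0,0,-1],[0,0,-1],[0,0,-1],[0,0,-1],[0,0,-1],[0,0,-1]],"claw":[0,0,0,0,0,0,0,0,0,0,0,0,0,0,0,0,0,0,0,0]}'; python3 -m inch '{"travel":[[0,0,0],[0,0,0],[0,0,0],[0,0,0],[0,0,0],[0,0,0],[0,0,0],[0,0,0],[0,0,0],[0,0,0],[0,0,0],[0,0,0],[0,0,0],[0,0,0],[0,0,0],[0,0,0],[0,0,0],[0,0,0],[0,0,0],[0,0,0]],"twist":[[0,0,-1],[0,0,-1],[0,0,-1],[0,0,-1],[0,0,-1],[0,0,-1],[0,0,-1],[0,0,-1],[0,0,-1],[0,0,-1],[0,0,-1],[0,0,-1],[0,0,-1],[0,0,-1],[0,0,-1],[0,0,-1],[0,0,-1],[0,0,-1],[0,0,-1],[0,0,0]],"claw":[0,0,0,0,0,0,0,0,0,0,0,0,0,0,0,0,0,0,0,0]}'
cat >> h.py <<'E'
def st(): 
    s=ctrl.observe();q=s['orientation'];M=R.from_quat([q[1],q[2],q[3],q[0]]).as_matrix()
    return s,M,np.degrees(np.arctan2(M[1,0],M[0,0]))
def to(P):
    s,M,y=st(); return (M.T@(np.array(P)-s['position'])/.05).round(3)
E
python3 -c "
from h import *
s,M,y=st();print(s['q'],s['position'],y,M[:,2],to([.6704,.1146,.3]),to([.6704,.1146,.12]))"
```

```text
t: 4.15
position: [0.5754, 0.061, 0.3155]
orientation: [0.0, 0.889, 0.457, -0.0]
ft_force: [-0.6, 0.4, 0.5]
finger_gap: 0.006
t: 6.15
position: [0.5755, 0.0612, 0.3155]
orientation: [-0.0, 0.103, 0.995, -0.0]
ft_force: [-0.6, -0.1, -0.6]
finger_gap: 0.009
[-8.64715456e-02  2.72957450e-01  1.32304694e+00 -4.78233133e-04
  1.54624111e+00 -3.02216046e+00] [0.5755149  0.06115758 0.31554262] 168.20325686763545 [-6.91698509e-04 -4.19920179e-04 -9.99999673e-01] [-1.639  1.434  0.309] [-1.641  1.436  3.909]
```

```bash
python3 -m inch '{"travel":[[-0.205,0.18,0],[-0.205,0.18,0],[-0.205,0.18,0],[-0.205,0.18,0],[-0.205,0.18,0],[-0.205,0.18,0],[-0.205,0.18,0],[-0.205,0.18,0],[0,0,0.4],[0,0,0.4],[0,0,0.4],[0,0,0.4],[0,0,0.4],[0,0,0.4],[0,0,0.4],[0,0,0.2],[0,0,0]],"twist":[[0,0,0],[0,0,0],[0,0,0],[0,0,0],[0,0,0],[0,0,0],[0,0,0],[0,0,0],[0,0,0],[0,0,0],[0,0,0],[0,0,0],[0,0,0],[0,0,0],[0,0,0],[0,0,0],[0,0,0]],"claw":[0,0,0,0,0,0,0,0,0,0,0,0,0,0,0,0,0]}'
python3 -c "
from h import *
snap('wrist','w1.png')
s,M,y=st();print(s['q'],s['position'],y,to([.6704,.1146,.12]))"
```

```text
t: 7.85
position: [0.67, 0.1154, 0.1639]
orientation: [-0.002, 0.104, 0.995, -0.0]
ft_force: [-0.3, -0.6, -0.3]
finger_gap: 0.001
[ 7.23865124e-03  5.40020216e-01  1.28370488e+00 -1.28520891e-04
  1.31913848e+00 -2.92712472e+00] [0.67078453 0.11561501 0.16533511] 168.1284612914438 [ 0.002 -0.021  0.907]
```

View pics/w1.png

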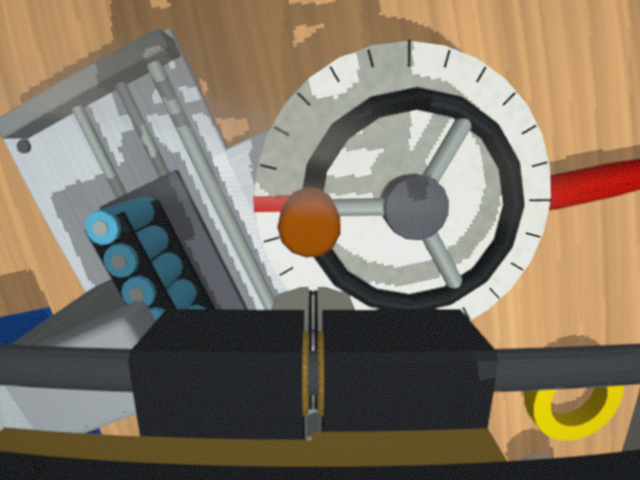

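```bash
python3 -c "
from h import *
crop('w1.png',230,150,240,170,3.3,'c4.png')
f='w1.png'
print(pt(f,309,226,.14),pt(f,415.5,207,.09),pt(f,255,204,.061))"
```

```text
[0.66504808 0.08169606 0.14      ] [0.6095033  0.09278921 0.09      ] [0.69751649 0.07684692 0.061     ]
```

View pics/c4.png

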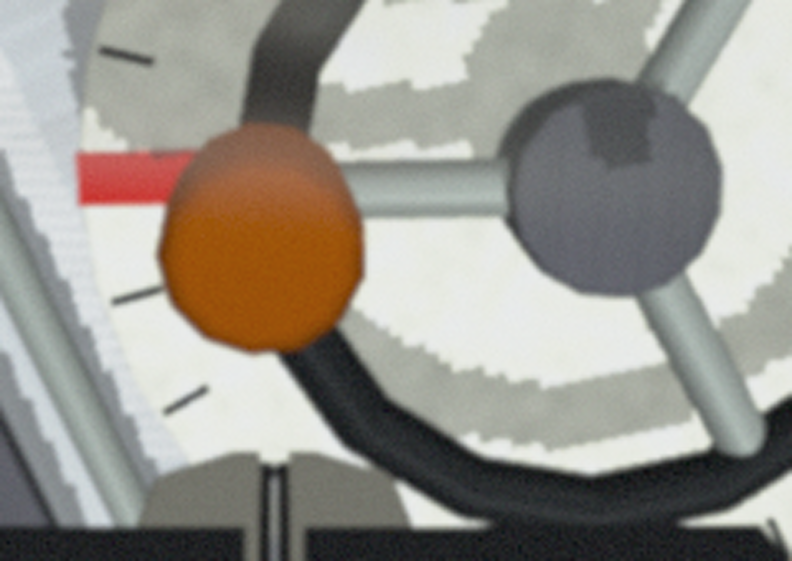

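```bash
python3 -m inch '{"travel":[[0,0,0.3],[0,0,0.3],[0,0,0.3],[0,0,0],[0,-0.12,0],[0,-0.12,0],[-0.039,-0.124,0],[-0.039,-0.124,0],[-0.039,-0.124,0],[-0.039,-0.124,0],[-0.039,-0.124,0],[-0.039,-0.124,0],[-0.039,-0.124,0],[-0.039,-0.124,0],[-0.039,-0.124,0],[0,0,0]],"twist":[[0,0,0],[0,0,0],[0,0,0],[0,0,0],[0,0,0],[0,0,0],[0,0,1],[0,0,1],[0,0,1],[0,0,1],[0,0,1],[0,0,1],[0,0,1],[0,0,1],[0,0,1],[0,0,0]],"claw":[0,0,0,0,0,0,0,0,0,0,0,0,0,0,0,0]}'
cat >> h.py <<'E'
C=np.array([.608,.093,0])
def rel():
    s,M,y=st();p=M.T@(s['position']-C)
    print('t',s['t'],'q6',np.degrees(s['q'][5]),'pos',s['position'].round(4),'yaw',y,'F',s['ft_force'].round(1),'rel',p.round(4))
E
python3 -c "
from h import *
snap('wrist','w2.png');rel()"
```

```text
t: 9.5
position: [0.6512, 0.0501, 0.1216]
orientation: [0.001, 0.544, 0.839, 0.0]
ft_force: [0.6, 0.1, 0.1]
finger_gap: 0.008
t 9.55 q6 -119.66058107624652 pos [0.6512 0.0502 0.1216] yaw 114.31514124442072 F [-0.7 -0.4  0.8] rel [-0.0569  0.0219 -0.1215]
```

View pics/w2.png

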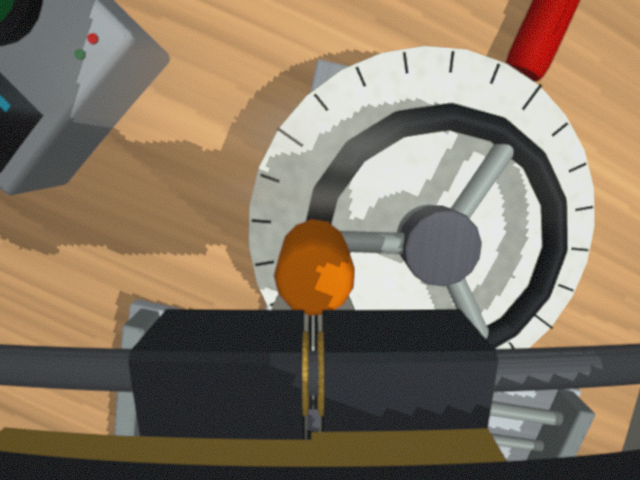

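```bash
python3 -m inch '{"travel":[[-0.039,-0.124,0],[-0.039,-0.124,0],[-0.039,-0.124,0],[-0.039,-0.124,0],[-0.039,-0.124,0],[-0.039,-0.124,0],[-0.039,-0.124,0],[-0.039,-0.124,0],[-0.039,-0.124,0],[-0.039,-0.124,0],[-0.039,-0.124,0],[-0.039,-0.124,0],[-0.039,-0.124,0],[-0.039,-0.124,0],[-0.039,-0.124,0],[-0.039,-0.124,0],[-0.039,-0.124,0],[-0.039,-0.124,0],[-0.039,-0.124,0],[0,0,0]],"twist":[[0,0,1],[0,0,1],[0,0,1],[0,0,1],[0,0,1],[0,0,1],[0,0,1],[0,0,1],[0,0,1],[0,0,1],[0,0,1],[0,0,1],[0,0,1],[0,0,1],[0,0,1],[0,0,1],[0,0,1],[0,0,1],[0,0,1],[0,0,0]],"claw":[0,0,0,0,0,0,0,0,0,0,0,0,0,0,0,0,0,0,0,0]}'
python3 -c "
from h import *
snap('wrist','w3.png');rel()"
```

```text
t: 11.55
position: [0.5497, 0.073, 0.1215]
orientation: [0.0, 1.0, 0.003, 0.001]
ft_force: [0.7, -0.7, -0.1]
finger_gap: 0.007
t 11.6 q6 -4.431506024027288 pos [0.5496 0.073  0.1213] yaw 0.48698431990613256 F [ 0.2 -0.5  0.3] rel [-0.0584  0.0195 -0.1213]
```

View pics/w3.png

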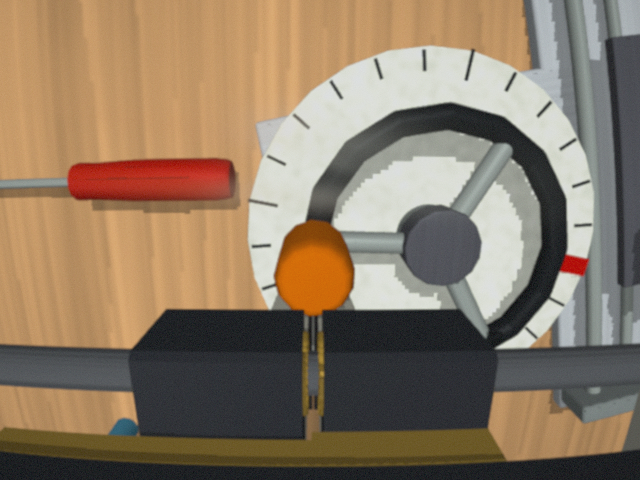

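```bash
python3 -m inch '{"travel":[[-0.039,-0.124,0],[-0.039,-0.124,0],[-0.039,-0.124,0],[-0.039,-0.124,0],[-0.039,-0.124,0],[-0.039,-0.124,0],[-0.039,-0.124,0],[-0.039,-0.124,0],[-0.039,-0.124,0],[-0.039,-0.124,0],[-0.039,-0.124,0],[-0.039,-0.124,0],[-0.039,-0.124,0],[-0.039,-0.124,0],[-0.039,-0.124,0],[-0.039,-0.124,0],[-0.039,-0.124,0],[-0.039,-0.124,0],[-0.039,-0.124,0],[0,0,0]],"twist":[[0,0,1],[0,0,1],[0,0,1],[0,0,1],[0,0,1],[0,0,1],[0,0,1],[0,0,1],[0,0,1],[0,0,1],[0,0,1],[0,0,1],[0,0,1],[0,0,1],[0,0,1],[0,0,1],[0,0,1],[0,0,1],[0,0,1],[0,0,0]],"claw":[0,0,0,0,0,0,0,0,0,0,0,0,0,0,0,0,0,0,0,0]}'
python3 -c "
from h import *
snap('wrist','w4.png');rel()"
```

```text
t: 13.6
position: [0.6112, 0.157, 0.1206]
orientation: [-0.0, -0.547, 0.837, 0.0]
ft_force: [0.4, 0.1, 0.8]
finger_gap: 0.004
t 13.65 q6 117.76648893020867 pos [0.6111 0.1569 0.1205] yaw -113.48380892489902 F [ 0.1 -0.2  0.5] rel [-0.0598  0.0227 -0.1205]
```

View pics/w4.png

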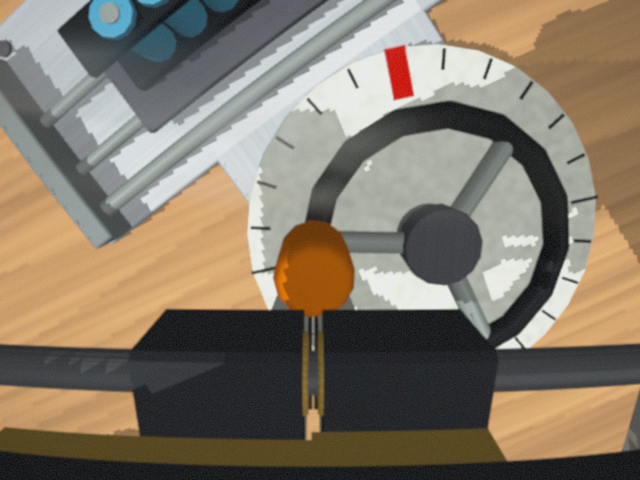

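```bash
python3 -c "
from h import *
f='w4.png'
hub=pt(f,442,244,.09);red=pt(f,399,72,.061);s1=pt(f,350,241.5,.08);han=pt(f,315,280,.14)
d=lambda a,b:(np.hypot(*(a-b)[:2]).round(4),np.degrees(np.arctan2(*(a-b)[1::-1])).round(2))
print(hub,han,d(red,hub),d(han,hub),d(s1,hub))
f='w1.png'
hub=pt(f,415.5,207,.09);red=pt(f,270,204,.061);s1=pt(f,350,207,.08)
print(hub,d(red,hub),d(s1,hub))
crop('w4.png',260,200,220,130,3.6,'c5.png')"
```

```text
[0.61084794 0.09436152 0.09      ] [0.6335582  0.14584354 0.14      ] (np.float64(0.0779), np.float64(-11.45)) (np.float64(0.0563), np.float64(66.2)) (np.float64(0.0398), np.float64(68.17))
[0.6095033  0.09278921 0.09      ] (np.float64(0.0804), np.float64(-10.06)) (np.float64(0.0342), np.float64(-9.24))
```

View pics/c5.png

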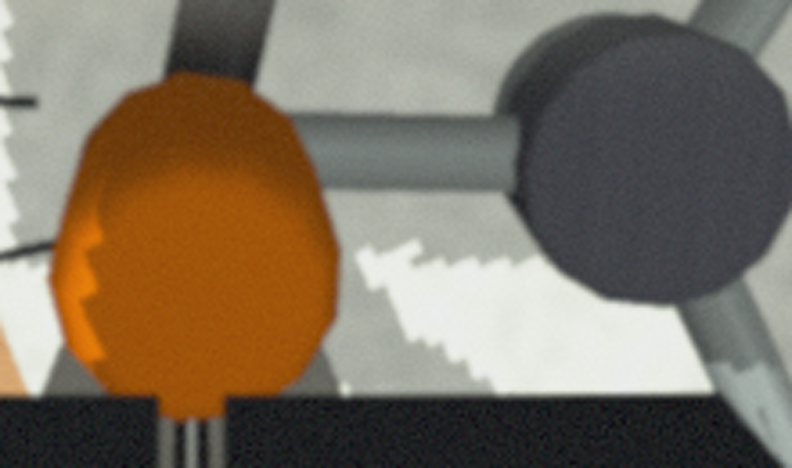

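```bash
python3 -m inch '{"travel":[[-0.039,-0.124,0],[-0.039,-0.124,0],[-0.039,-0.124,0],[-0.039,-0.124,0],[-0.039,-0.124,0],[-0.039,-0.124,0],[-0.039,-0.124,0],[-0.039,-0.124,0],[-0.039,-0.124,0],[0.006,-0.121,0],[0.025,-0.12,0],[0.031,-0.117,0],[0,0,0],[0,0,0]],"twist":[[0,0,1],[0,0,1],[0,0,1],[0,0,1],[0,0,1],[0,0,1],[0,0,1],[0,0,1],[0,0,1],[0,0,0],[0,0,0],[0,0,0],[0,0,0],[0,0,0]],"claw":[0,0,0,0,0,0,0,0,0,0,0,0,0,0]}'
python3 -c "
from h import *
snap('wrist','w5.png');rel();crop('w5.png',220,150,260,180,3,'c6.png')"
```

```text
t: 15.05
position: [0.6599, 0.1095, 0.1206]
orientation: [-0.0, -0.107, 0.994, -0.001]
ft_force: [-0.1, 0.1, 0.5]
finger_gap: 0.004
t 15.1 q6 167.68453419832483 pos [0.6599 0.1097 0.1206] yaw -167.7324868446469 F [ 0.4  0.4 -0.1] rel [-0.0541  0.0052 -0.1206]
```

View pics/w5.png

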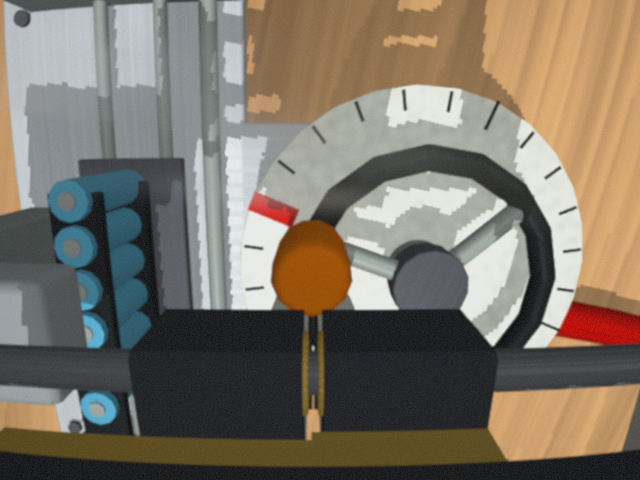

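View pics/c6.png

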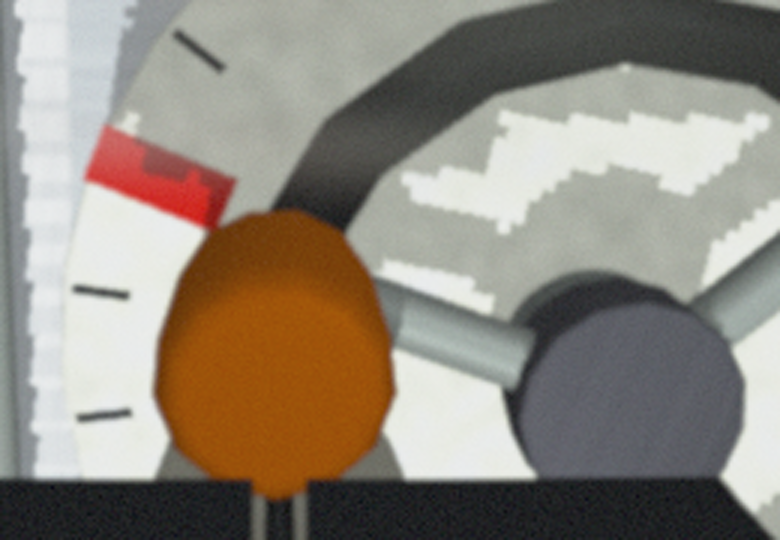

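```bash
cat >> h.py <<'E'
def ang(f,hub,red,red2,han,sp=None):
    h=pt(f,*hub,.09);r=pt(f,*red,.061);r2=pt(f,*red2,.061);k=pt(f,*han,.14)
    a=lambda v:np.degrees(np.arctan2(v[1],v[0])).round(2)
    print('hub',h,'mark',a(r-h),np.hypot(*(r-h)[:2]),'inner',a(r2-h),'marklong',a(r-r2),'handle',a(k-h),np.hypot(*(k-h)[:2]))
    if sp: print('spoke',a(pt(f,*sp[0],.078)-pt(f,*sp[1],.078)))
E
python3 -c "
from h import *
c=lambda x,y:(220+x/3,150+y/3)
ang('w5.png',c(632,407),c(97,152),c(225,204),c(275,384),(c(395,313),c(525,362)))
c=lambda x,y:(230+x/3.3,150+y/3.3)
ang('w1.png',c(616,187),c(80,179),c(185,179),c(262,252),(c(365,187),c(505,188)))
"
```

```text
hub [0.60928816 0.09273926 0.09      ] mark -10.26 0.09006568523576089 inner -10.25 marklong -10.26 handle -8.27 0.057342482046957854
spoke -8.84
hub [0.60885719 0.092739   0.09      ] mark -10.08 0.09053683733483531 inner -9.55 marklong -12.06 handle -10.96 0.05710458223359065
spoke -12.21
```

```bash
python3 -m inch '{"travel":[[0.015,-0.04,0],[0,0,0],[0,0,0]],"twist":[[0,0,0],[0,0,0],[0,0,0]],"claw":[0,0,0]}'
python3 -c "
from h import *
snap('wrist','w6.png');rel();crop('w6.png',220,150,260,180,3,'c7.png')"; python3 -m inch '{"travel":[[0,0.15,0],[0,0.25,0],[0,0.2,0],[0,0,-0.3],[0,0,-0.5],[0,0,-0.5],[0,0,-0.5],[0,0,-0.2],[0,0,0]],"twist":[[0,0,0],[0,0,0],[0,0,0],[0,0,0],[0,0,0],[0,0,0],[0,0,0],[0,0,0],[0,0,0]],"claw":[0,0,0,0,0,0,0,0,0]}'
python3 -c "
from h import *
rel();snap('wrist','w7.png');print(to([.399,-.275,.25]))"
```

```text
t: 15.4
position: [0.6599, 0.1083, 0.1206]
orientation: [-0.0, -0.107, 0.994, -0.0]
ft_force: [1.4, 1.8, 0.4]
finger_gap: 0.007
t 15.45 q6 167.54784336171048 pos [0.6599 0.1083 0.1206] yaw -167.75825607552434 F [-0.   1.5 -0.9] rel [-0.0539  0.004  -0.1206]
t: 16.35
position: [0.6547, 0.1378, 0.2233]
orientation: [0.002, -0.107, 0.994, -0.0]
ft_force: [-0.5, 0.3, -0.4]
finger_gap: 0.004
t 16.35 q6 170.1161343376216 pos [0.6547 0.1378 0.2233] yaw -167.760451888132 F [-0.5  0.3 -0.4] rel [-0.0561  0.0336 -0.2231]
[ 6.73  -6.986 -0.579]
```

View pics/w7.png

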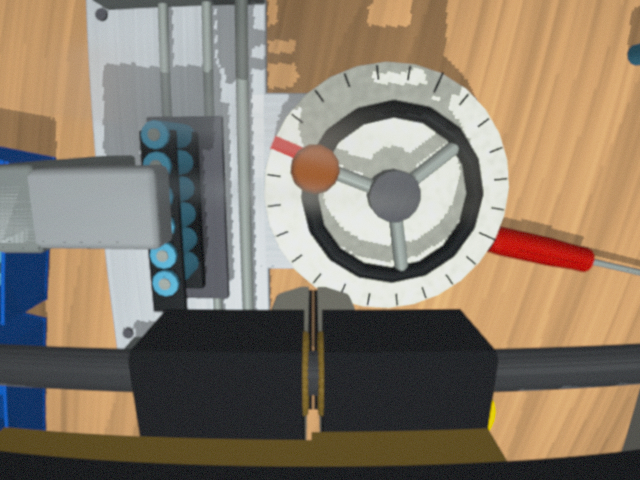

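```bash
python3 -m inch '{"travel":[[0.34,-0.35,0],[0.34,-0.35,0],[0.34,-0.35,0],[0.34,-0.35,0],[0.34,-0.35,0],[0.34,-0.35,0],[0.34,-0.35,0],[0.34,-0.35,0],[0.34,-0.35,0],[0.34,-0.35,0],[0.34,-0.35,0],[0.34,-0.35,0],[0,0,0]],"twist":[[0,0,0],[0,0,0],[0,0,0],[0,0,0],[0,0,0],[0,0,0],[0,0,0],[0,0,0],[0,0,0],[0,0,0],[0,0,0],[0,0,0],[0,0,0]],"claw":[0,0,0,0,0,0,0,0,0,0,0,0,0]}'
python3 -c "
from h import *
snap('top','top1.png');rel()
for f in ('top0.png','top1.png'):
    im=cv2.imread('pics/'+f)[195:275,245:325];hsv=cv2.cvtColor(im,cv2.COLOR_BGR2HSV)
    m=cv2.inRange(hsv,(5,170,70),(16,255,255));n,l,s,c=cv2.connectedComponentsWithStats(m)
    for i in range(1,n):
        if s[i,4]>15: print(f,s[i],c[i]+[245,195])
    crop(f,245,190,80,80,7,'z'+f)
a=cv2.imread('pics/ztop0.png');b=cv2.imread('pics/ztop1.png');cv2.imwrite('pics/cmp.png',cv2.resize(np.hstack([a,b]),(800,400)))
"
```

```text
t: 17.7
position: [0.4967, -0.1124, 0.2191]
orientation: [-0.002, -0.105, 0.994, 0.0]
ft_force: [0.2, 0.3, 0.2]
finger_gap: 0.007
t 17.75 q6 142.75097666316245 pos [ 0.4976 -0.1114  0.2193] yaw -167.92057726475625 F [-0.3  0.2  0. ] rel [ 0.1512 -0.1764 -0.2193]
top0.png [37 12  9 11 73] [286.23287671 211.52054795]
top1.png [36 12 10 10 73] [285.54794521 211.36986301]
```

View pics/cmp.png

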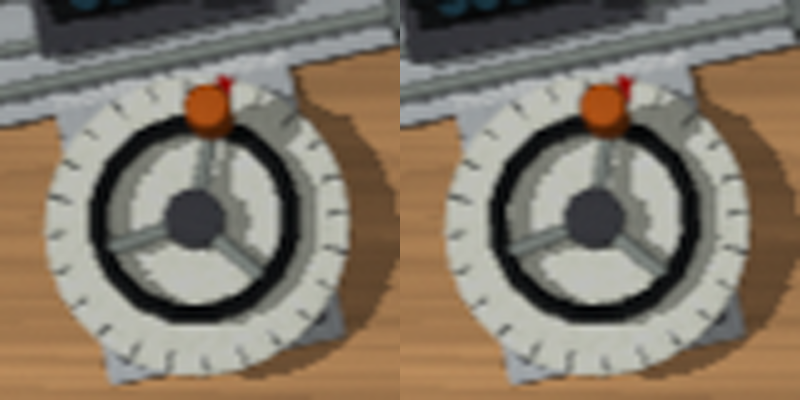

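View pics/top1.png

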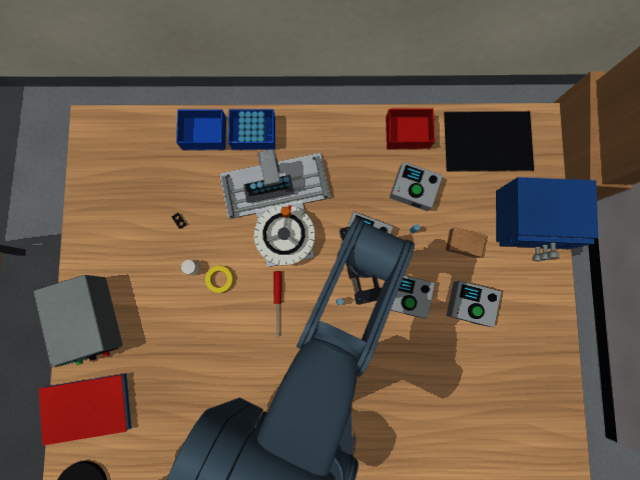

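```bash
cat >> h.py <<'E'
def hc(f):
    im=cv2.imread('pics/'+f)[200:224,272:302].astype(np.float32);im=cv2.GaussianBlur(im,(3,3),.6)
    w=np.clip((im[:,:,2]-im[:,:,0]-70),0,60);w*= (im[:,:,1]>im[:,:,0]+15)
    y,x=np.mgrid[200:224,272:302];return (w*x).sum()/w.sum(),(w*y).sum()/w.sum(),w.sum()
E
python3 -c "
from h import *
a=cv2.imread('pics/top0.png',0);b=cv2.imread('pics/top1.png',0)
print(hc('top0.png'),hc('top1.png'))
for box in [(204,222,278,296)]:
  A=a[box[0]:box[1],box[2]:box[3]];B=b[box[0]:box[1],box[2]:box[3]]
  W=np.eye(2,3,dtype=np.float32);print(cv2.findTransformECC(A,B,W,cv2.MOTION_TRANSLATION,(3,100,1e-6)))
p=pt('top0.png',286.23,211.5,.14);q=pt('top0.png',285.6,211.4,.14);print(p,q)
print(to([.6547,.1378,.2233]))
"
```

```text
(np.float64(286.02259353476194), np.float64(210.73729169606273), np.float32(3318.625)) (np.float64(285.2462668882356), np.float64(210.67757915082052), np.float32(3304.79))
(0.9759689836757152, array([[ 1.        ,  0.        , -0.27941936],
       [ 0.        ,  1.        , -0.01365369]], dtype=float32))
[0.65996055 0.08225575 0.14      ] [0.66025823 0.08406028 0.14      ]
[-4.115  4.215 -0.081]
```

```bash
python3 -m inch '{"travel":[[-0.34,0.35,0],[-0.34,0.35,0],[-0.34,0.35,0],[-0.34,0.35,0],[-0.34,0.35,0],[-0.34,0.35,0],[-0.34,0.35,0],[-0.34,0.35,0],[-0.34,0.35,0],[-0.34,0.35,0],[-0.34,0.35,0],[-0.34,0.35,0],[0,0,0.4],[0,0,0.5],[0,0,0.5],[0,0,0.4],[0,0,0.2],[0,0,0]],"twist":[[0,0,0],[0,0,0],[0,0,0],[0,0,0],[0,0,0],[0,0,0],[0,0,0],[0,0,0],[0,0,0],[0,0,0],[0,0,0],[0,0,0],[0,0,0],[0,0,0],[0,0,0],[0,0,0],[0,0,0],[0,0,0]],"claw":[0,0,0,0,0,0,0,0,0,0,0,0,0,0,0,0,0,0]}'
python3 -c "
from h import *
rel()"
python3 -m inch '{"travel":[[0.04,-0.15,0],[0,-0.2,0],[0,-0.15,0],[0,-0.06,0],[0,0,0]],"twist":[[0,0,0],[0,0,0],[0,0,0],[0,0,0],[0,0,0]],"claw":[0,0,0,0,0]}'
python3 -c "
from h import *
rel()"
```

```text
t: 19.55
position: [0.6522, 0.1385, 0.1182]
orientation: [-0.002, -0.107, 0.994, 0.0]
ft_force: [-0.1, 0.2, 0.1]
finger_gap: 0.003
t 19.55 q6 170.14202570120065 pos [0.6522 0.1385 0.1182] yaw -167.73209647681546 F [-0.1  0.2  0.1] rel [-0.0524  0.0352 -0.1183]
t: 20.05
position: [0.6581, 0.1089, 0.1213]
orientation: [0.001, -0.106, 0.994, 0.0]
ft_force: [-0.4, -1.3, -0.3]
finger_gap: 0.006
t 20.05 q6 167.68133331618586 pos [0.6581 0.1089 0.1213] yaw -167.85353705181646 F [-0.4 -1.3 -0.3] rel [-0.0525  0.005  -0.1212]
```

```bash
python3 -m inch '{"travel":[[0.0,-0.03,0],[0.0,-0.025,0],[0,0,0],[0,0,0]],"twist":[[0,0,0],[0,0,0],[0,0,0],[0,0,0]],"claw":[0,0,0,0]}'
python3 -c "
from h import *
rel()"
```

```text
t: 20.45
position: [0.6581, 0.1077, 0.1208]
orientation: [0.0, -0.107, 0.994, 0.0]
ft_force: [-0.6, 2.4, 1.5]
finger_gap: 0.002
t 20.45 q6 167.45961623070232 pos [0.6581 0.1077 0.1208] yaw -167.75389493440957 F [-0.6  2.4  1.5] rel [-0.0521  0.0038 -0.1208]
```

```bash
python3 -m inch '{"travel":[[0.0,-0.035,0],[0,0,0],[0,0,0]],"twist":[[0,0,0],[0,0,0],[0,0,0]],"claw":[0,0,0]}'
python3 -c "
from h import *
rel()
for i in range(3): optics.camera('wrist');rel()"
```

```text
t: 20.75
position: [0.6584, 0.1056, 0.1206]
orientation: [-0.0, -0.107, 0.994, 0.0]
ft_force: [-1.3, 2.7, 1.7]
finger_gap: 0.004
t 20.75 q6 167.30729300494554 pos [0.6584 0.1056 0.1206] yaw -167.77148959458623 F [-1.3  2.7  1.7] rel [-0.0519  0.0017 -0.1207]
t 20.8 q6 167.3047940773251 pos [0.6584 0.1056 0.1206] yaw -167.76736102870956 F [-2.3  2.7  2.2] rel [-0.0519  0.0016 -0.1206]
t 20.85 q6 167.30873338030793 pos [0.6584 0.1055 0.1206] yaw -167.77193206418818 F [-2.   2.7  2.2] rel [-0.0519  0.0016 -0.1206]
t 20.9 q6 167.30935751430303 pos [0.6584 0.1055 0.1206] yaw -167.7768302975976 F [-2.3  1.6  2.9] rel [-0.0519  0.0016 -0.1206]
```

```bash
python3 -m inch '{"travel":[[0,0.15,0],[0,0.25,0],[0,0.24,0],[0,0,-0.3],[0,0,-0.5],[0,0,-0.5],[0,0,-0.5],[0,0,-0.2],[0.34,-0.35,0],[0.34,-0.35,0],[0.34,-0.35,0],[0.34,-0.35,0],[0.34,-0.35,0],[0.34,-0.35,0],[0.34,-0.35,0],[0.34,-0.35,0],[0.34,-0.35,0],[0.34,-0.35,0],[0.34,-0.35,0],[0.34,-0.35,0]],"twist":[[0,0,0],[0,0,0],[0,0,0],[0,0,0],[0,0,0],[0,0,0],[0,0,0],[0,0,0],[0,0,0],[0,0,0],[0,0,0],[0,0,0],[0,0,0],[0,0,0],[0,0,0],[0,0,0],[0,0,0],[0,0,0],[0,0,0],[0,0,0]],"claw":[0,0,0,0,0,0,0,0,0,0,0,0,0,0,0,0,0,0,0,0]}'
python3 -c "
from h import *
snap('top','top2.png');rel();snap('wrist','w8.png')
for f in ('top0.png','top1.png','top2.png'):
    im=cv2.imread('pics/'+f)[195:275,245:325];hsv=cv2.cvtColor(im,cv2.COLOR_BGR2HSV)
    m=cv2.inRange(hsv,(5,170,70),(16,255,255));n,l,s,c=cv2.connectedComponentsWithStats(m)
    for i in range(1,n):
        if s[i,4]>15: print(f,s[i],c[i]+[245,195])
    crop(f,245,190,80,80,7,'z'+f); print(hc(f))
a=cv2.imread('pics/ztop0.png');b=cv2.imread('pics/ztop2.png');cv2.imwrite('pics/cmp2.png',cv2.resize(np.hstack([a,b]),(800,400)))
"
```

```text
t: 22.9
position: [0.4962, -0.1125, 0.2207]
orientation: [-0.0, -0.107, 0.994, -0.0]
ft_force: [-0.7, 0.6, 0.4]
finger_gap: 0.006
t 22.95 q6 142.28420293102272 pos [ 0.4947 -0.115   0.2207] yaw -167.81936558434057 F [-0.1 -1.2 -0.2] rel [ 0.1552 -0.1799 -0.22  ]
top0.png [37 12  9 11 73] [286.23287671 211.52054795]
(np.float64(286.02259353476194), np.float64(210.73729169606273), np.float32(3318.625))
top1.png [36 12 10 10 73] [285.54794521 211.36986301]
(np.float64(285.2462668882356), np.float64(210.67757915082052), np.float32(3304.79))
top2.png [37 12 10 11 73] [286.42465753 211.64383562]
(np.float64(286.20449968393564), np.float64(210.78109621737846), np.float32(3307.0068))
```

View pics/cmp2.png

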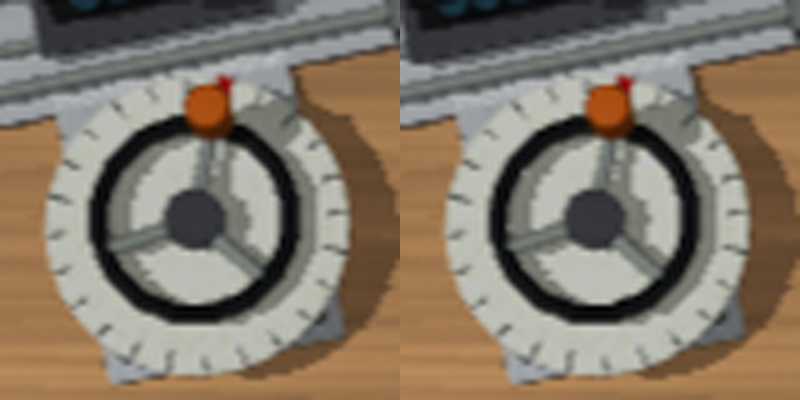

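View pics/w8.png

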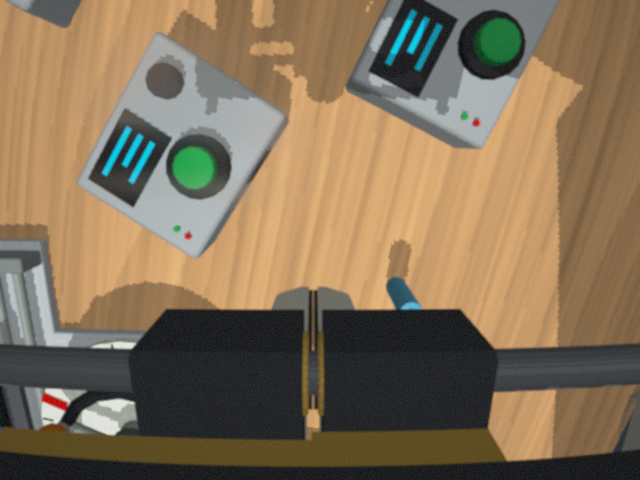

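```bash
python3 -c "
from h import *
print(pt('w8.png',499,42,.082),pt('w8.png',193,167,.082),to([.402,-.275,.2]))"
```

```text
[ 0.40398313 -0.27285349  0.082     ] [ 0.58495671 -0.1495449   0.082     ] [ 2.506 -2.763  0.419]
```

```bash
python3 -m inch '{"travel":[[0.25,-0.276,0],[0.25,-0.276,0],[0.25,-0.276,0],[0.25,-0.276,0],[0.25,-0.276,0],[0.25,-0.276,0],[0.25,-0.276,0],[0.25,-0.276,0],[0.25,-0.276,0],[0.25,-0.276,0],[0,0,0.4],[0,0,0.4],[0,0,0.4],[0,0,0.2],[0,0,0]],"twist":[[0,0,0],[0,0,0],[0,0,0],[0,0,0],[0,0,0],[0,0,0],[0,0,0],[0,0,0],[0,0,0],[0,0,0],[0,0,0],[0,0,0],[0,0,0],[0,0,0],[0,0,0]],"claw":[0,0,0,0,0,0,0,0,0,0,0,0,0,0,0]}'
python3 -c "
from h import *
snap('wrist','w9.png');snap('scene','sc1.png');rel();crop('sc1.png',190,120,160,160,5,'c8.png')"
```

```text
t: 24.5
position: [0.4037, -0.272, 0.1494]
orientation: [-0.001, -0.107, 0.994, 0.001]
ft_force: [-0.7, 0.4, 0.8]
finger_gap: 0.0
t 24.6 q6 120.59588369405638 pos [ 0.4045 -0.2731  0.1512] yaw -167.74970578669618 F [-0.8  0.4 -0.9] rel [ 0.2765 -0.3146 -0.1511]
```

View pics/w9.png

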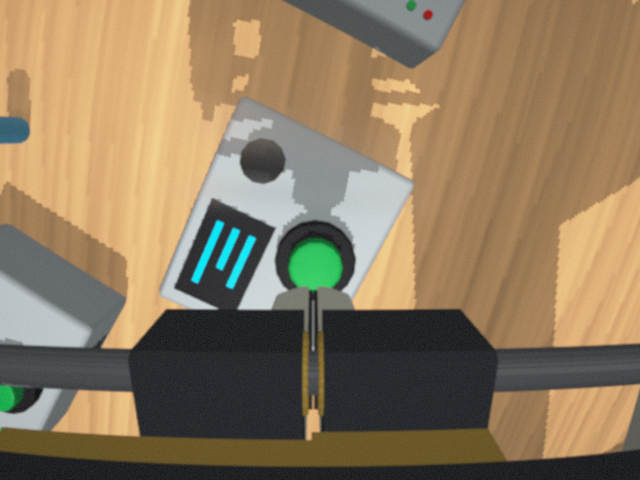

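View pics/c8.png

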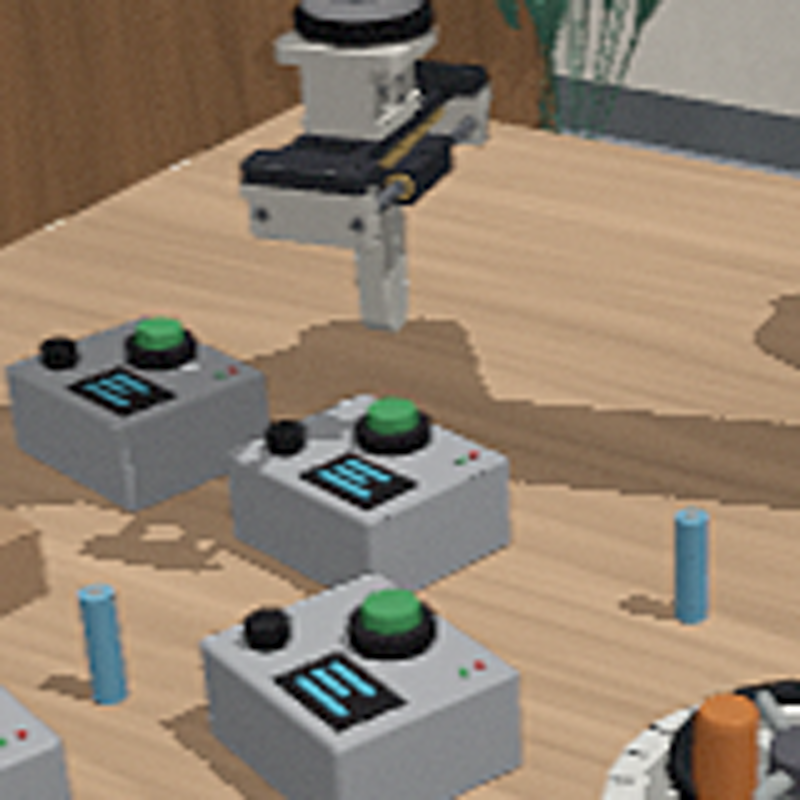

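```bash
python3 -c "
from h import *
p=pt('w9.png',315,265,.082);print(p,to([p[0],p[1],.105]));print([px('w9.png',[.404,-.275,.082])])"
```

```text
[ 0.40365327 -0.27651823  0.082     ] [ 0.031 -0.063  0.923]
[array([313.75764651, 267.53546593])]
```

```bash
python3 -m inch '{"travel":[[0.02,-0.04,0],[0,0,0.3],[0,0,0.3],[0,0,0.25],[0,0,0]],"twist":[[0,0,0],[0,0,0],[0,0,0],[0,0,0],[0,0,0]],"claw":[0,0,0,0,0]}'
python3 -c "
from h import *
rel()"
python3 -m inch '{"travel":[[0,0,0.1],[0,0,0.08],[0,0,0.08],[0,0,0],[0,0,0]],"twist":[[0,0,0],[0,0,0],[0,0,0],[0,0,0],[0,0,0]],"claw":[0,0,0,0,0]}'
python3 -c "
from h import *
rel();snap('scene','sc2.png');crop('sc2.png',190,120,160,160,5,'c9.png')"
```

```text
t: 25.1
position: [0.403, -0.275, 0.1076]
orientation: [-0.0, -0.106, 0.994, 0.001]
ft_force: [-0.2, 0.6, 0.4]
finger_gap: 0.006
t 25.1 q6 120.352291896857 pos [ 0.403  -0.275   0.1076] yaw -167.78207370910525 F [-0.2  0.6  0.4] rel [ 0.2783 -0.3161 -0.1078]
t: 25.6
position: [0.4039, -0.2758, 0.0957]
orientation: [0.0, -0.106, 0.994, -0.001]
ft_force: [0.6, -1.4, 3.4]
finger_gap: 0.003
t 25.6 q6 120.35662696195457 pos [ 0.4039 -0.2758  0.0957] yaw -167.77501825239818 F [ 0.6 -1.4  3.4] rel [ 0.2775 -0.3173 -0.0955]
```

View pics/c9.png

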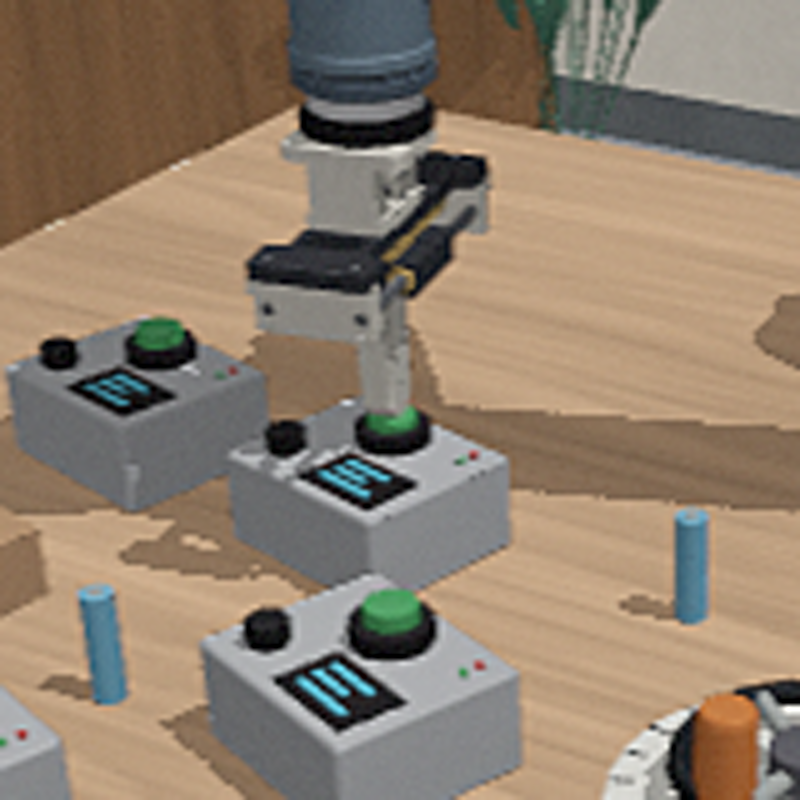

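Contact is on the button (3.4 N, partly down). Pressing further in small steps until the force rises stiffly.

```bash
python3 -m inch '{"travel":[[0,0,0.04],[0,0,0.04],[0,0,0],[0,0,0]],"twist":[[0,0,0],[0,0,0],[0,0,0],[0,0,0]],"claw":[0,0,0,0]}'; python3 -m inch '{"travel":[[0,0,0.03],[0,0,0],[0,0,0]],"twist":[[0,0,0],[0,0,0],[0,0,0]],"claw":[0,0,0]}'
```

```text
t: 26.05
position: [0.4039, -0.2758, 0.093]
orientation: [0.001, -0.107, 0.994, -0.001]
ft_force: [-2.2, 2.6, 17.8]
finger_gap: 0.008
t: 26.35
position: [0.404, -0.2759, 0.0928]
orientation: [0.001, -0.107, 0.994, -0.001]
ft_force: [-4.7, 4.6, 31.1]
finger_gap: 0.005
```

```bash
python3 -m inch '{"travel":[[0,0,-0.1],[0,0,-0.2],[0,0,-0.4],[0,0,-0.5],[0,0,-0.5],[0,0,-0.5],[0,0,-0.5],[0,0,-0.3],[0,0,0],[0,0,0]],"twist":[[0,0,0],[0,0,0],[0,0,0],[0,0,0],[0,0,0],[0,0,0],[0,0,0],[0,0,0],[0,0,0],[0,0,0]],"claw":[0,0,0,0,0,0,0,0,0,0]}'
python3 -c "
from h import *
snap('top','top3.png');snap('scene','sc3.png');snap('wrist','w10.png');rel();print(hc('top0.png'),hc('top3.png'))"
```

```text
t: 27.35
position: [0.403, -0.2748, 0.2389]
orientation: [-0.0, -0.106, 0.994, 0.001]
ft_force: [-0.6, 0.1, -0.4]
finger_gap: 0.004
t 27.5 q6 120.35896019563295 pos [ 0.4028 -0.2746  0.2382] yaw -167.77985248481866 F [-0.  -0.  -0.3] rel [ 0.2787 -0.3152 -0.2386]
(np.float64(286.02259353476194), np.float64(210.73729169606273), np.float32(3318.625)) (np.float64(286.2131391450053), np.float64(210.78886516580815), np.float32(3334.8074))
```

View pics/sc3.png

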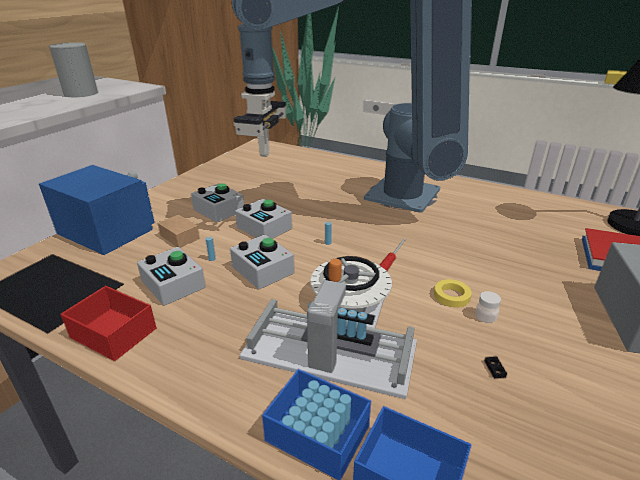

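View pics/top3.png

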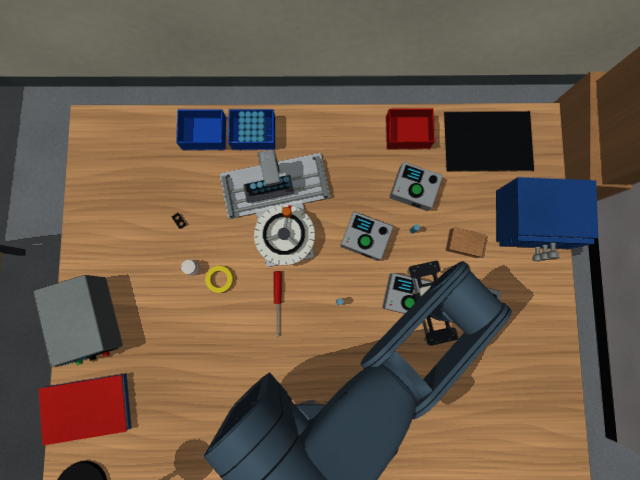

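Everything is in place: the handle is at the mark, the carriage has shifted one step, the button is back up, the bystanders haven't moved, and the robot is clear. I'm handing it in.

```bash
python3 -c "
from bench import job_done
print(job_done())"
```

```text
the job is handed in; nothing more can be done
None
```

I pushed the hand wheel clockwise through one turn, using the side of the shut fingertips against the handle. The first pass stopped about 1.8° short, so I made one small corrective push before touching the button. I then pressed the trigger button on the controller nearest the base and let it go, finishing at about 27.5 s of the 67 s allowed.

- **Wheel:** compared with the first top picture, the handle is within about 0.2 px of its starting place. That is roughly 0.5° past the mark, close to what the camera can resolve. The carriage has moved along one step.
- **Button:** the fingertips reached 75.8 mm, against 76 mm for fully down. The force rose stiffly to 31 N at the stop. In the last scene picture it looks back up.
- **Bystanders:** in the pictures they are where they started, and the robot is clear of everything.
- **Disagreement:** the cameras put the hub up to 6 mm apart. I relied on the wrist views for positions and on the before-and-after top pictures for the final handle check.

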